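# Seat the drill-chuck arbor in the spindle taper

## Robot

A 6-joint arm with a two-finger parallel gripper is mounted at the origin on the work surface. World frame = base frame: x ahead of the robot, y to its left, z up, the work surface at z = 0. Lengths are in m, angles in rad, forces in N, time in s.
With the tool pointing down it reaches from about 0.4 to 0.825 m from the base axis. Payload 7 kg.
Tool frame: the origin (TCP) lies at the very end of the fingers, on their centre line; the grasp point (between the pads) lies 19 mm behind it (grip_point_offset is the distance from the TCP to the grasp point, in m); z points along the fingers, y is the direction in which the jaws open and shut (so a half turn about z gives the same grasp; the last joint's range is limited). The gripper opens to 88 mm and grips with 3 to 60 N. Pads are 19 mm wide; open, the fingers measure 130 mm over their backs; the gripper's body (78 mm by 193 mm) begins 47 mm behind the grasp point.
Start: joints at [-0.895, 0.359, 0.012, 0, -1.224, -0.288], TCP at [0.255, -0.625, 0.227] pointing down, gripper open.
Joint ranges: [-3.07, 3.07], [-1.43, 2.12], [-1.02, 1.25], [-3.03, 1.67], [-3.05, -0], [-3.03, 3.03]. Speed limits (rad/s): [2.39, 2.39, 3.01, 3.14, 3.14, 3.14].

## Interface

Orientations are given as a unit quaternion [w, x, y, z].
In Python, from station import * gives the robot as it stands. The module is installed in compiled form; this text tells all that it offers.
- The arm moves only by the tool step_arm, never from a script. Its argument "moves" is a list of rows, each a list of 7 numbers: the closure, from -1 (fully open) to 1 (shut), so that 0 is half open, then the shift along the tool's x, y, z in mm, then the turn, a rotation vector about the tool's x, y, z in degrees. A call has 1 to 20 rows; each row shifts and turns the commanded pose from where the row before left it, along the tool's axes as they then stand; what a row does not reach is not made up. A row lasts 1/8 s, in which the tool goes at most 62.5 mm and 10.7 degrees, less where a joint would pass 70% of its speed; a pose out of reach is approached as far as the arm can. A call is refused whole if a number of a shift passes 62.5 or a number of a turn 10.7, either way. A call with a gripper value outside its range is refused whole. The fingers move at their own pace and stop on an object; "grip_force" is the grip in N (left out, the last holds). Time passes only in rows, so rows that do not move let the fingers close. It gives the time, the measured TCP pose, the force and the opening at its end, in the units of the state.
- sense(): the state, without advancing time (a new reading comes with each control period).
- snapshot(name): name is "scene" or "side" or "wrist"; returns the picture (384x512x3 uint8, red, green, blue); there is no depth.
- calibration(name): a dict with "camera_matrix" (3x3 intrinsics, pixels), "R" (3x3) and "t" (3): a world point X has camera coordinates R X + t. Camera axes: x right, y down, z forward; pixel columns grow to the right and rows downward; lengths in m; the calibration is good to about 2 mm. A picture is of the moment at which its call begins: read the wrist's pose just before it. calibration takes no time and is no camera call; for the wrist camera it gives the pose at the moment of the call.
- finish_job(): hands the job in, once; it reports no verdict.
The state is a dict: "time_s": time; "joint_pos": joint angles; "joint_vel": joint speeds; "joint_efforts": joint torques, N m; "tool_pos": TCP position; "orientation": TCP orientation; "ft_force": force on the tool from outside, world axes, zero at the start; "ft_torque": the same for the moment, N m; "width": finger opening in m.
Only numpy, scipy, OpenCV 4.12 (cv2) and the standard library are available. Lean on these libraries where they do the work, as an engineer would, in place of code of your own. Each camera call takes 0.05 s, during which the arm holds its last target.

## Task

Take the drill chuck with the orange band out of the tool rack and fit its tapered shank into the upright spindle: turn it until its two drive slots drop over the spindle's brass dogs, then press it gently until it snaps fully home, and let go. Do not force it or let it drop in, leave the other tool holders in their rack and do not disturb the other things on the bench.

Things in the scene. Friction and masses are not known exactly. Their poses are not given: they have to be found in the camera images.
- arbor_grip (a point): Drill-chuck arbor to fit (0.5 to 0.8 kg): centre of its round dark chuck body (40 mm in diameter, 48 mm tall, orange band at its top), to be gripped here at any yaw; on its axis, 40 mm above the seat face (flange underside). z up the axis, x through the two drive slots. Chuck body spans 16 to 64 mm above the seat face, nose and jaws reach 81 mm. Starts upright in a rack pocket.
- arbor: Same arbor, origin on its axis at the seat face (flange underside), same axes. Flange 60 mm in diameter, 16 mm thick, with two drive slots at +x and -x, 15 mm wide, cut through its full thickness, open outwards, slot floor 17.5 mm from the axis.
- arbor_knob (a point): Centre of the 13 mm round knob on the shank's lower end, 62 mm below the seat face (lowest point 68.5 mm below). From the seat face down the shank tapers from 32 to 18 mm in diameter over 48 mm (7:24), then comes an 8 mm neck to the knob.
- nose (a point): Centre of the upright spindle's flat nose face (66 mm across), 100 mm above the bench; z up the spindle axis, x through the two yellow marks on the green housing. Its conical mouth is 33 mm wide and fits the shank with 0.6 mm of play all round when home. Home: seat face on nose face, arbor_grip 40 mm above this point. Taper, nose and dogs are oiled steel (low friction).
- dog_top (a point): Point on the spindle axis, level with the tops of the two brass dogs, 12 mm above the nose face. Dogs are opposite each other, 12 mm wide, 19.5 to 29.5 mm from the axis. Their line lies up to 0.65 rad either side of the nose's x axis, not given: see or feel it. Off the dogs, the flange rides on them at this height. The spindle itself turns only stiffly (0.25 N m).
- headstock: Fixed fixture with the spindle: grey foot 150 x 130 x 12 mm, green housing 96 mm in diameter, 90 mm tall. Origin under the foot, axes as nose. Inside, two spring pawls meet the arbor's knob once the slots are over the dogs, about 10 mm before home; a downward force of about 13 to 20 N in all (arbor's weight included) snaps it past them and they hold it home.
- rack: Fixed blue tool rack, plate 120 x 320 mm with its top 90 mm above the bench, three pockets (holes of 37 mm) at -100, 0 and +100 mm along its y axis; each holder stands upright with its flange on the plate and its shank hanging through. Origin at the centre of its underside.
- collet_holder: Bystander in another pocket: slim collet holder with a bright aluminium nut, same flange and shank; origin on its axis at the flange underside, 62 mm tall above that (tip at 68 mm).
- mill_holder: Bystander in another pocket: holder with a blue milling head of 52 mm diameter, same flange and shank; origin on its axis at the flange underside, 62 mm tall above that.
- castor: Bystander: castor wheel lying on its side, black tyre 72 mm in diameter and steel fork, 37 mm tall, origin on the bench under its middle.
- carton: Bystander: cardboard box 70 x 110 x 50 mm, origin at the centre of its underside.
- bush_a: Bystander: white plastic bush, 38 mm in diameter, 22 mm tall, origin at the centre of its underside.
- bush_b: Bystander: a second white plastic bush like the first.
- spanner: Bystander: steel spanner lying on the bench.
Mind the look-alikes: they are no part of the job. Leave any red look-alike of the arbor alone.

How it is judged:
On the way, in this order (a step that is already met when the one before it is completed fails the run):
1. the drill-chuck arbor is lifted out of the rack (distance of arbor_grip from where it was at the start of the episode above 0.06 m and z of arbor_grip in the frame of nose above 0.07 m), for 0.2 s.
2. its shank is in the spindle mouth, flange at the dogs (horizontal distance between arbor_grip and nose below 0.006 m and z of arbor_grip in the frame of nose below 0.058 m), for 0.1 s.
At the end, for the whole second after the job is handed in: The drill-chuck arbor stands fully home in the spindle, seat face within 2.5 mm of the nose face, its axis within 4 mm and 3 degrees of the spindle's (which is possible only with both slots over the dogs), at rest and released (z of arbor_grip in the frame of nose between 0.036 and 0.0425 m and horizontal distance between arbor_grip and nose below 0.004 m and angle between the z axis of arbor and the z axis of nose, either way round below 0.05 rad and linear speed of arbor below 0.01 m/s); the robot touches nothing.
It fails at once if the arbor is forced or dropped: contact forces between it and the spindle fixture add up to more than 110 N (the pawls' own grip makes about 35 N of this) (contact force between arbor and headstock above 110 N).
It fails at once if the arbor is pressed down with more than 65 N while its flange still rides on the dogs (contact force between arbor and headstock above 65 N and z of arbor_grip in the frame of nose above 0.0495 m).
It fails at once if another tool holder or a loose thing on the bench is disturbed (moved more than 25 mm) (distance of any of collet_holder, mill_holder, castor, carton, bush_a, bush_b, spanner from where it was at the start of the episode above 0.025 m).
It also fails if it takes over 72 s, if anything falls off the work surface, if the arm or the gripper's body presses on something with over 40 N, if the wrist force passes 120 N, or if a joint passes its speed limit or range.

## Working session

There is one attempt and no reset: what is moved stays moved. The work goes in short steps, Python scripts to look and compute and a tool call to move; the robot and the scene stay as the last step left them, time stands still between calls to the robot, and variables do not carry over. Pictures are saved under pics/ and viewed, and the job is handed in when it is done.

Besides the shell and the picture viewer there is one more tool, called after "Call:" in YAML: its name, and indented under it one key for each argument. step_arm: Moves the arm, as the interface text tells. Its arguments: {"type":"object","properties":{"moves":{"type":"array"},"grip_force":{"type":"number"}},"required":["moves"]}

```bash
mkdir -p pics
python3 - <<'E'
from station import *
import cv2
s=sense();print({k:(np.round(v,3).tolist() if hasattr(v,'__len__') else v) for k,v in s.items()} if 'np' in globals() else s)
for n in ["scene","side","wrist"]:
    c=calibration(n);print(n,c)
    cv2.imwrite(f"pics/{n}0.png",cv2.cvtColor(snapshot(n),cv2.COLOR_RGB2BGR))
E
```

```text
{'time_s': 0.0, 'joint_pos': array([-8.94911519e-01,  3.59385034e-01,  1.10905272e-02, -3.41880074e-04,
       -1.22407971e+00, -2.88108229e-01]), 'joint_vel': array([-0.00226707,  0.00033977, -0.00127692,  0.0011295 ,  0.0002806 ,
        0.00056406]), 'joint_efforts': array([-1.66404584e-04, -5.82722425e+01,  2.93034464e+01,  6.99691951e+00,
        6.51130467e-03, -1.88996282e-04]), 'tool_pos': array([ 0.25504571, -0.62445794,  0.22563914]), 'orientation': array([-2.23302328e-04, -1.92618588e-01,  9.81273372e-01,  7.73561715e-04]), 'ft_force': array([ 0.57287872, -0.13138449,  0.00950005]), 'ft_torque': array([-0.03498955,  0.00295488, -0.00565238]), 'width': 0.08768861826291717}
scene {'camera_matrix': array([[470.97460578,   0.        , 253.18069006],
       [  0.        , 470.97460578, 186.34169189],
       [  0.        ,   0.        ,   1.        ]]), 'R': array([[-0.84739738,  0.53091561, -0.00680447],
       [ 0.35702563,  0.56027139, -0.74741466],
       [-0.39300176, -0.63578659, -0.66432298]]), 't': array([ 0.38669088, -0.07736849,  1.64407154])}
side {'camera_matrix': array([[474.03277037,   0.        , 248.46757154],
       [  0.        , 474.03277037, 187.75103791],
       [  0.        ,   0.        ,   1.        ]]), 'R': array([[ 0.92364781, -0.38282433,  0.01789581],
       [-0.23006667, -0.5912216 , -0.77299829],
       [ 0.30650294,  0.70986094, -0.63415565]]), 't': array([-0.45291161,  0.14648471,  1.44013136])}
wrist {'camera_matrix': array([[274.15044575,   0.        , 254.71971402],
       [  0.        , 274.15044575, 192.27952253],
       [  0.        ,   0.        ,   1.        ]]), 'R': array([[-0.37776187,  0.92590016,  0.0022035 ],
       [ 0.88685676,  0.36114652,  0.28819834],
       [ 0.26604711,  0.11082453, -0.9575682 ]]), 't': array([ 0.67443116, -0.03678708,  0.39039012])}
```

View pics/scene0.png

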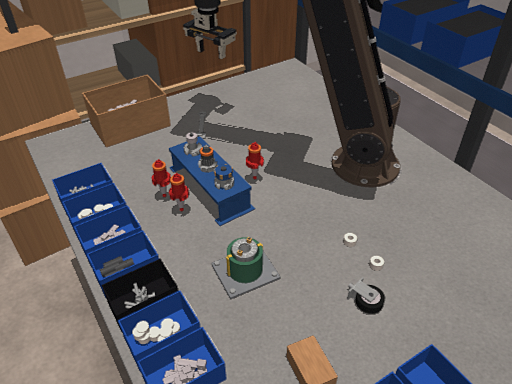

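View pics/side0.png

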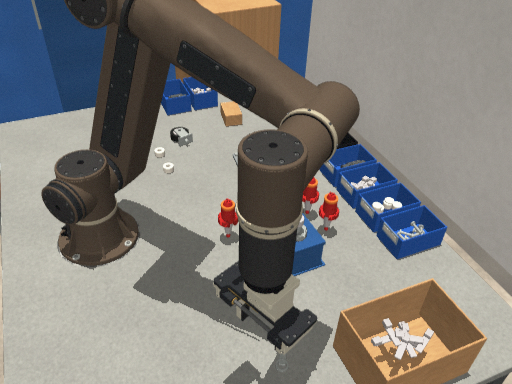

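View pics/wrist0.png

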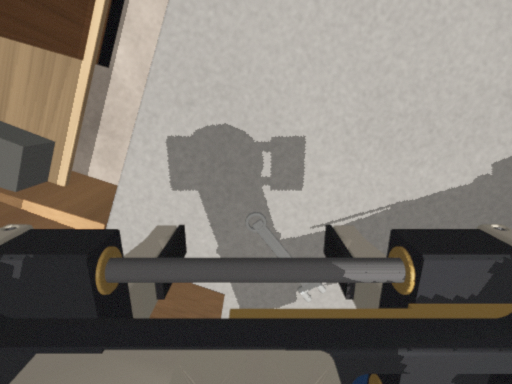

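The scene view shows the rack, with the orange-band chuck in the middle pocket at about (207,157), the collet holder at (192,142) and the blue mill at (223,177). The spindle is at about (245,250). Red look-alikes stand at (160,175), (178,188) and (254,157). Next I'll zoom in and get coarse positions.

```bash
cat > h.py <<'E'
import numpy as np, cv2
from station import *
def ray(c,u,v):
    K,R,t=c["camera_matrix"],np.array(c["R"]),np.array(c["t"])
    d=R.T@np.linalg.solve(K,[u,v,1.]); o=-R.T@t
    return o,d
def onz(c,u,v,z):
    o,d=ray(c,u,v); return o+d*(z-o[2])/d[2]
def proj(c,X):
    p=np.array(c["R"])@np.array(X)+np.array(c["t"]); q=c["camera_matrix"]@p; return q[:2]/q[2]
E
python3 - <<'E'
from h import *
im=cv2.imread("pics/scene0.png");c=calibration("scene")
a=im[120:300,140:290];cv2.imwrite("pics/z0.png",cv2.resize(a,None,fx=3.3,fy=3.3,interpolation=cv2.INTER_CUBIC))
hsv=cv2.cvtColor(im,cv2.COLOR_BGR2HSV)
print("band",onz(c,207,150,.154),"spindle",onz(c,245,247,.1), "mill",onz(c,223,170,.15),"coll",onz(c,192,135,.15))
E
```

```text
band [ 0.50970072 -0.18195184  0.154     ] spindle [0.59198683 0.17749674 0.1       ] mill [ 0.51328066 -0.07499332  0.15      ] coll [ 0.51088872 -0.28391601  0.15      ]
```

View pics/z0.png

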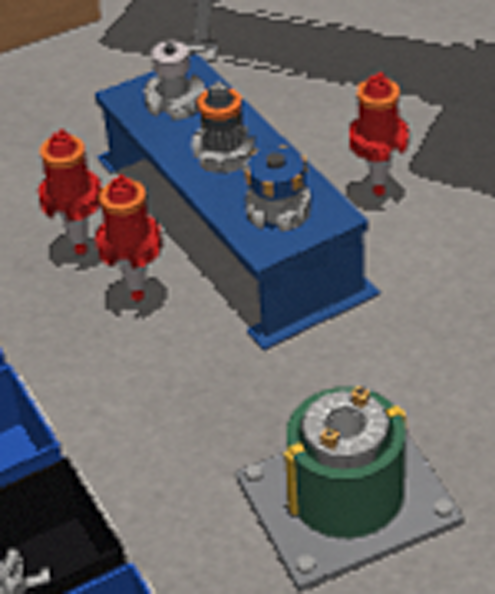

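Run:
```python
from h import *
from scipy.spatial.transform import Rotation as Ro
s=sense();w,x,y,z=s["orientation"];T=Ro.from_quat([x,y,z,w]).as_matrix()
print("tool axes cols\n",T.round(3))
c=calibration("wrist");R=np.array(c["R"]);o=-R.T@np.array(c["t"])
print("cam pos world",o,"in tool",T.T@(o-s["tool_pos"]));print("cam axes in tool\n",(T.T@R.T).round(3))
c=calibration("scene")
P=lambda x,y:(x/3.3+140,y/3.3+120)
for n,p,zz in [("dog1",(360,395),.112),("dog2",(330,437),.112),("mk1",(397,410),.09),("mk2",(293,452),.09),("mouth",(347,424),.1),("redL",(63,150),.15),("redM",(124,195),.15),("redR",(380,90),.15),("redLb",(80,250),0),("redMb",(137,295),0),("redRb",(379,190),0),("rk near",(265,345),0),("rk2",(378,292),0),("bandtop",(219,100),.154)]:
    print(n,onz(c,*P(*p),zz).round(3))
```

```text
tool axes cols
 [[-0.926 -0.378 -0.001]
 [-0.378  0.926  0.001]
 [ 0.     0.001 -1.   ]]
cam pos world [ 0.18354872 -0.65447014  0.38306266] in tool [ 0.0775661  -0.0004465  -0.15721613]
cam axes in tool
 [[-0.    -0.958 -0.288]
 [ 1.    -0.001  0.001]
 [-0.001 -0.288  0.958]]
dog1 [0.575 0.171 0.112]
dog2 [0.617 0.195 0.112]
mk1 [0.548 0.184 0.09 ]
mk2 [0.641 0.176 0.09 ]
mouth [0.594 0.182 0.1  ]
redL [ 0.664 -0.196  0.15 ]
redM [ 0.644 -0.11   0.15 ]
redR [ 0.374 -0.118  0.15 ]
redLb [ 0.656 -0.225  0.   ]
redMb [ 0.636 -0.138  0.   ]
redRb [ 0.359 -0.144  0.   ]
rk near [ 0.565 -0.015  0.   ]
rk2 [ 0.44  -0.018  0.   ]
bandtop [ 0.512 -0.182  0.154]
```

Call:
step_arm:
  moves:
    - [-1,-40.4,31.6,-6.5,0,0,0]
    - [-1,-40.4,31.6,-6.5,0,0,0]
    - [-1,-40.4,31.6,-6.5,0,0,0]
    - [-1,-40.4,31.6,-6.5,0,0,0]
    - [-1,-40.4,31.6,-6.5,0,0,0]
    - [-1,-40.4,31.6,-6.5,0,0,0]
    - [-1,-40.4,31.6,-6.5,0,0,0]
    - [-1,-40.4,31.6,-6.5,0,0,0]
    - [-1,-40.4,31.6,-6.5,0,0,0]
    - [-1,-40.4,31.6,-6.5,0,0,0]
    - [-1,0,0,0,0,0,-9.7]
    - [-1,0,0,0,0,0,-9.7]
    - [-1,0,0,0,0,0,-9.7]
    - [-1,0,0,0,0,0,-9.7]
    - [-1,0,0,0,0,0,-9.7]
    - [-1,0,0,0,0,0,-9.7]
    - [-1,0,0,0,0,0,-9.7]
    - [-1,0,0,0,0,0,0]
    - [-1,0,0,0,0,0,0]

```text
time_s: 2.52
tool_pos: [0.5096, -0.1795, 0.2915]
orientation: [-0.0, -0.707, 0.708, 0.0]
ft_force: [0.3, 0.4, 0.1]
width: 0.0878
```

Run:
```python
from h import *
s=sense();print(s["time_s"],s["tool_pos"],s["orientation"],s["joint_pos"].round(3))
np.save("c1.npy",calibration("wrist"),allow_pickle=True)
cv2.imwrite("pics/w1.png",cv2.cvtColor(snapshot("wrist"),cv2.COLOR_RGB2BGR))
```

```text
2.525 [ 0.50964425 -0.17953421  0.29145793] [-5.32956876e-05 -7.06524219e-01  7.07688856e-01  8.96037024e-05] [ 0.024  0.099 -0.18  -0.    -1.291 -0.026]
```

View pics/w1.png

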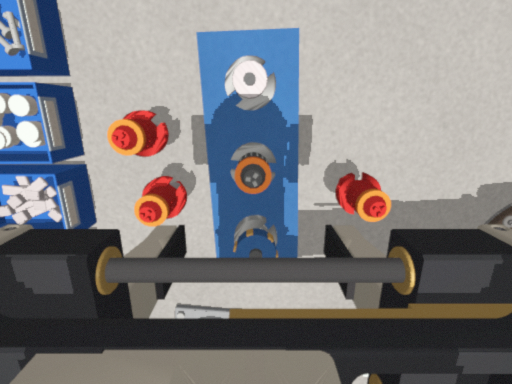

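The wrist view has the orange band at (253,175), the collet holder at (249,78), and the reds well clear of the jaw line. I'll zoom in to look for the slots.

Run:
```python
from h import *
c=np.load("c1.npy",allow_pickle=True).item()
im=cv2.imread("pics/w1.png")
cv2.imwrite("pics/z1.png",cv2.resize(im[120:225,195:310],None,fx=5,fy=5,interpolation=cv2.INTER_CUBIC))
hsv=cv2.cvtColor(im,cv2.COLOR_BGR2HSV)
m=cv2.inRange(hsv,(6,170,120),(18,255,255));m[:, :210]=0;m[:,300:]=0;m[:130]=0;m[215:]=0
n,l,st,ce=cv2.connectedComponentsWithStats(m)
for i in range(1,n):
    if st[i,4]>30:
        pts=cv2.findContours((l==i).astype(np.uint8),0,2)[0][0]
        (u,v),r=cv2.minEnclosingCircle(pts);print(st[i],u,v,r,onz(c,u,v,.154), "r mm",r/274*1000*0.30)
# second: scene camera band
im=cv2.imread("pics/scene0.png");c=calibration("scene");hsv=cv2.cvtColor(im,cv2.COLOR_BGR2HSV)
m=cv2.inRange(hsv,(6,150,100),(18,255,255))[:, :];m[:140]=0;m[175:]=0;m[:,:195]=0;m[:,:195]=0;m[:,220:]=0
ys,xs=np.nonzero(m);print(xs.min(),xs.max(),ys.min(),ys.max(),onz(c,(xs.min()+xs.max())/2,(ys.min()+ys.max())/2,.152))
```

```text
[236 157  35  36 507] 252.5 174.6290283203125 18.007278442382812 [ 0.5126441  -0.18921746  0.154     ] r mm 19.71599829457972
200 215 147 174 [ 0.53181629 -0.13722481  0.152     ]
```

View pics/z1.png

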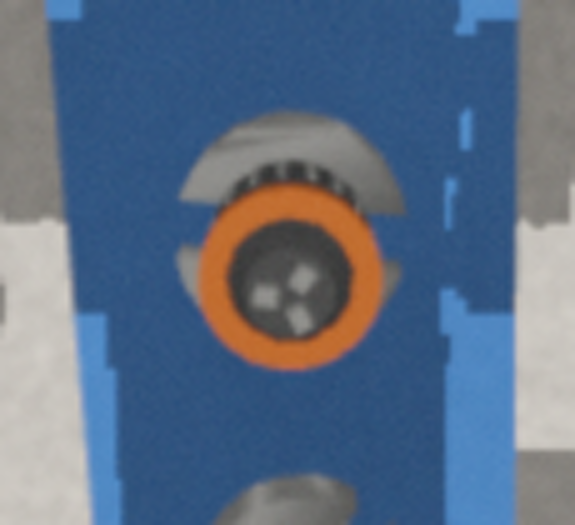

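Run:
```python
from h import *
c=np.load("c1.npy",allow_pickle=True).item()
P=lambda x,y:(x/5+195,y/5+120)
L={n:onz(c,*P(*p),.106) for n,p in dict(lu=(182,202),ll=(178,248),ru=(403,214),rl=(401,263),far=(290,112)).items()}
for k,v in L.items(): print(k,v.round(4))
a=(L["lu"]+L["ll"])/2;b=(L["ru"]+L["rl"])/2
print((a+b)/2,np.linalg.norm(a-b),np.degrees(np.arctan2(*(a-b)[[1,0]])),np.linalg.norm(L["lu"]-L["ll"]))
print(L["far"]+[0,.03,0])
for k in("lu","ll"):print(k)
print(np.degrees(np.arctan2(*(L["lu"]-L["ru"])[[1,0]])),np.degrees(np.arctan2(*(L["ll"]-L["rl"])[[1,0]])))
```

```text
lu [ 0.5396 -0.1965  0.106 ]
ll [ 0.5409 -0.1847  0.106 ]
ru [ 0.4838 -0.1933  0.106 ]
rl [ 0.4841 -0.1807  0.106 ]
far [ 0.5123 -0.2189  0.106 ]
[ 0.51209913 -0.18878742  0.106     ] 0.0564592326455726 -3.6494354647991845 0.011896549650150733
[ 0.51227731 -0.18892016  0.106     ]
lu
ll
-3.25186947140375 -4.039147055339448
```

The slot line is at about -3.6° yaw and the arbor axis at (0.512,-0.189). The band and flange measurements agree. Next I'll look at the spindle from above before grasping.

Call:
step_arm:
  moves:
    - [-1,-45,-10.5,0,0,0,0]
    - [-1,-45,-10.5,0,0,0,0]
    - [-1,-45,-10.5,0,0,0,0]
    - [-1,-45,-10.5,0,0,0,0]
    - [-1,-45,-10.5,0,0,0,0]
    - [-1,-45,-10.5,0,0,0,0]
    - [-1,-45,-10.5,0,0,0,0]
    - [-1,-45,-10.5,0,0,0,0]
    - [-1,0,0,0,0,0,0]
    - [-1,0,0,0,0,0,0]

```text
time_s: 3.82
tool_pos: [0.5928, 0.1807, 0.2912]
orientation: [0.0, 0.708, -0.707, -0.0]
ft_force: [-0.2, -0.1, -0.2]
width: 0.0879
```

Run:
```python
from h import *
s=sense();print(s["time_s"],s["tool_pos"],s["orientation"],s["joint_pos"].round(3))
np.save("c2.npy",calibration("wrist"),allow_pickle=True)
im=cv2.cvtColor(snapshot("wrist"),cv2.COLOR_RGB2BGR)
cv2.imwrite("pics/w2.png",im)
cv2.imwrite("pics/z2.png",cv2.resize(im[120:240,195:315],None,fx=5,fy=5,interpolation=cv2.INTER_CUBIC))
```

```text
3.825 [0.59280289 0.18065183 0.29120493] [ 4.10567225e-04  7.07569695e-01 -7.06643443e-01 -5.20642607e-05] [ 0.61   0.236 -0.014  0.    -1.322 -0.609]
```

View pics/w2.png

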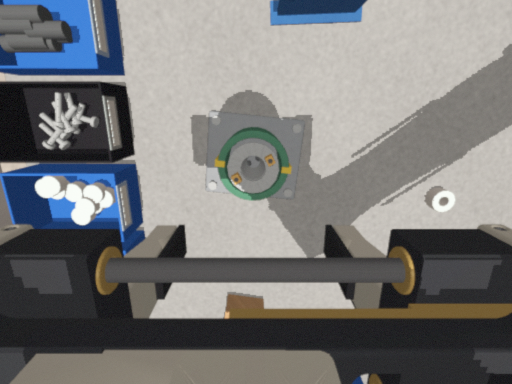

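View pics/z2.png

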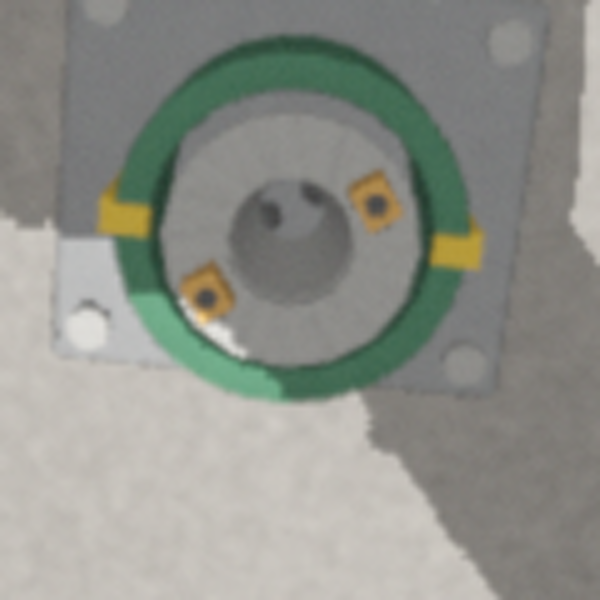

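The dogs show clearly (zoom (376,204) and (207,297)), with the mouth at about (292,242).

Run:
```python
from h import *
c=np.load("c2.npy",allow_pickle=True).item()
im=cv2.imread("pics/w2.png")
hsv=cv2.cvtColor(im,cv2.COLOR_BGR2HSV)
m=cv2.inRange(hsv,(10,120,90),(30,255,255));m[:,:205]=0;m[:,300:]=0;m[:140]=0;m[200:]=0
n,l,st,ce=cv2.connectedComponentsWithStats(m)
for i in range(1,n):
    if st[i,4]>8: print(st[i],ce[i].round(1),onz(c,*ce[i],.112).round(4))
P=lambda x,y:(x/5+195,y/5+120)
d1=onz(c,*P(376,204),.112);d2=onz(c,*P(207,297),.112)
print("dogs",d1,d2,(d1+d2)/2,np.linalg.norm(d1-d2),np.degrees(np.arctan2(*(d1-d2)[[1,0]])))
# mouth extremes z=.1
L=onz(c,*P(231,242),.1);Rr=onz(c,*P(353,242),.1);T=onz(c,*P(292,179),.1);B=onz(c,*P(292,305),.1)
print("mouth",(L+Rr)/2,L[0]-Rr[0],(T+B)/2,B[1]-T[1])
L=onz(c,*P(160,240),.1);Rr=onz(c,*P(421,240),.1);T=onz(c,*P(292,112),.1);B=onz(c,*P(292,367),.1)
print("nose",(L+Rr)/2,L[0]-Rr[0],(T+B)/2,B[1]-T[1])
a=onz(c,*P(125,215),.1);b=onz(c,*P(458,250),.1);print("marks",(a+b)/2,np.degrees(np.arctan2(*(a-b)[[1,0]])))
```

```text
[265 155  10  11  44] [269.7 159.1] [0.5748 0.161  0.112 ]
[215 157  10  10  68] [219.2 162.8] [0.6375 0.1656 0.112 ]
[281 164  10  10  67] [285.9 169.5] [0.5543 0.174  0.112 ]
[232 173   9  11  46] [236.4 177.5] [0.6164 0.1844 0.112 ]
dogs [0.57417062 0.163039   0.112     ] [0.61647577 0.1868066  0.112     ] [0.5953232 0.1749228 0.112    ] 0.04852447177194731 -150.672143716919
mouth [0.59504022 0.17513945 0.1       ] 0.03155983488172576 [0.59504046 0.17536295 0.1       ] 0.03317459646335763
nose [0.59542731 0.17461356 0.1       ] 0.06748845040003737 [0.59504048 0.17539613 0.1       ] 0.0671049947480497
marks [0.59500677 0.17266095 0.1       ] -6.038416636266621
```

Call:
step_arm:
  moves:
    - [-1,46.2,10,0,0,0,0]
    - [-1,46.2,10,0,0,0,0]
    - [-1,46.2,10,0,0,0,0]
    - [-1,46.2,10,0,0,0,0]
    - [-1,46.2,10,0,0,0,0]
    - [-1,46.2,10,0,0,0,0]
    - [-1,46.2,10,0,0,0,0]
    - [-1,46.2,10,0,0,0,0]
    - [-1,0,0,0,0,0,0]
    - [-1,0,0,40,0,0,0]
    - [-1,0,0,40,0,0,0]
    - [-1,0,0,40,0,0,0]
    - [-1,0,0,30,0,0,0]
    - [-1,0,0,20,0,0,0]
    - [-1,0,0,10,0,0,0]
    - [-1,0,0,0,0,0,0]
    - [-1,0,0,0,0,0,0]

```text
time_s: 6.0
tool_pos: [0.5144, -0.1893, 0.1126]
orientation: [-0.0, 0.708, -0.706, 0.001]
ft_force: [0.2, 0.2, -0.3]
width: 0.0878
```

Run:
```python
from h import *
s=sense();print(s["time_s"],s["tool_pos"],s["orientation"],s["joint_pos"].round(3))
cv2.imwrite("pics/w3.png",cv2.cvtColor(snapshot("wrist"),cv2.COLOR_RGB2BGR))
```

```text
6.0 [ 0.51436514 -0.18925401  0.11259474] [-4.72676674e-04  7.07839816e-01 -7.06372527e-01  6.51415857e-04] [ 0.005  0.254 -0.423  0.    -0.892 -0.003]
```

View pics/w3.png

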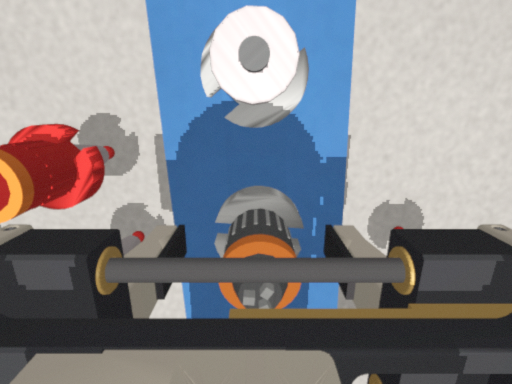

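The chuck is centred between the fingers. I'll correct by 2 mm and close.

Call:
step_arm:
  grip_force: 40
  moves:
    - [-1,0,1.8,1.6,0,0,0]
    - [0,0,0,0,0,0,0]
    - [0.5,0,0,0,0,0,0]
    - [1,0,0,0,0,0,0]
    - [1,0,0,0,0,0,0]
    - [1,0,0,0,0,0,0]
    - [1,0,0,0,0,0,0]
    - [1,0,0,0,0,0,0]

```text
time_s: 7.05
tool_pos: [0.512, -0.1892, 0.11]
orientation: [-0.0, 0.708, -0.706, 0.0]
ft_force: [0.9, -0.0, -0.4]
width: 0.0396
```

Call:
step_arm:
  moves:
    - [1,0,0,-5,0,0,0]
    - [1,0,0,-10,0,0,0]
    - [1,0,0,-20,0,0,0]
    - [1,0,0,-30,0,0,0]
    - [1,0,0,-30,0,0,0]
    - [1,0,0,-30,0,0,0]
    - [1,0,0,-25,0,0,0]
    - [1,0,0,-5,0,0,0]
    - [1,0,0,0,0,0,0]
    - [1,0,0,0,0,0,0]

```text
time_s: 8.3
tool_pos: [0.5111, -0.1889, 0.2634]
orientation: [0.001, 0.708, -0.706, -0.001]
ft_force: [0.3, -0.7, -7.8]
width: 0.0394
```

Run:
```python
from h import *
s=sense();print(s["time_s"],s["tool_pos"],s["orientation"],s["ft_force"],s["ft_torque"])
np.save("c4.npy",calibration("wrist"),allow_pickle=True)
cv2.imwrite("pics/w4.png",cv2.cvtColor(snapshot("wrist"),cv2.COLOR_RGB2BGR))
im=cv2.cvtColor(snapshot("scene"),cv2.COLOR_RGB2BGR)
cv2.imwrite("pics/s4.png",cv2.resize(im[60:300,130:330],None,fx=3,fy=2.5))
```

```text
8.3 [ 0.51111092 -0.1889426   0.26344908] [ 6.94403935e-04  7.07759776e-01 -7.06451985e-01 -1.09995053e-03] [ 0.33131678 -0.68961656 -7.76030945] [-0.02596144  0.10389838 -0.02535424]
```

View pics/w4.png

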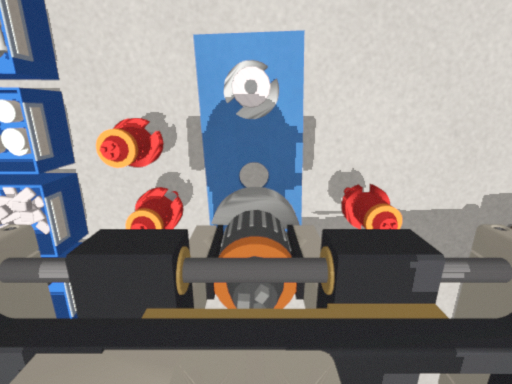

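View pics/s4.png

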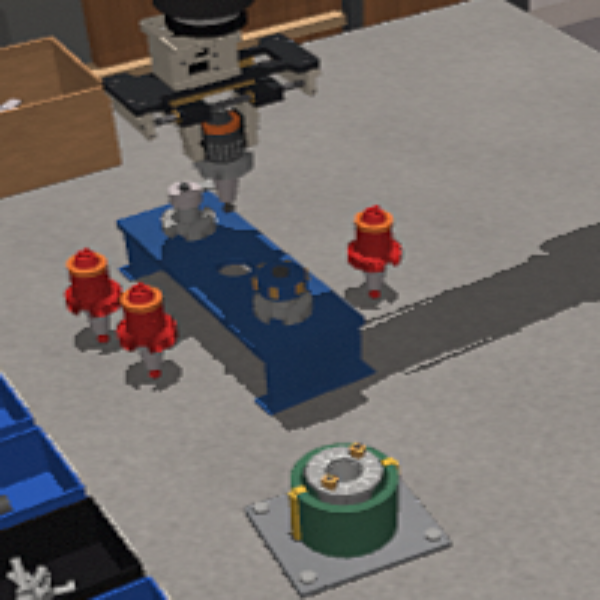

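Run:
```python
from h import *
c=np.load("c4.npy",allow_pickle=True).item()
im=cv2.imread("pics/w4.png")
cv2.imwrite("pics/z4.png",cv2.resize(im[150:310,190:320],None,fx=4.5,fy=3.7,interpolation=cv2.INTER_CUBIC))
print(onz(c,253.5,187,.259))
```

```text
[ 0.51249182 -0.22178343  0.259     ]
```

View pics/z4.png

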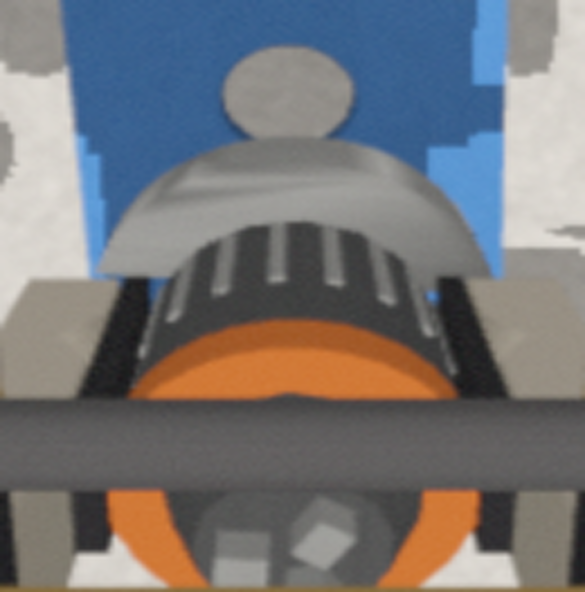

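Run:
```python
from h import *
c=np.load("c4.npy",allow_pickle=True).item()
for z in(.255,.257,.259,.261):
    a=onz(c,212.7,224.5,z);b=onz(c,298.6,224.5,z);print(z,a,b,np.linalg.norm(a-b),(a+b)/2+[0,.0075,0],onz(c,253.5,187.2,z)[1]+.03)
```

```text
0.255 [ 0.53918237 -0.19515609  0.255     ] [ 0.48297017 -0.195194    0.255     ] 0.05621220818446078 [ 0.51107627 -0.18767505  0.255     ] -0.19052880979976008
0.257 [ 0.53885597 -0.19602614  0.257     ] [ 0.48332248 -0.1960636   0.257     ] 0.055533500402629984 [ 0.51108923 -0.18854487  0.257     ] -0.19109251164330276
0.259 [ 0.53852958 -0.1968962   0.259     ] [ 0.4836748  -0.19693319  0.259     ] 0.05485479262079919 [ 0.51110219 -0.18941469  0.259     ] -0.19165621348684542
0.261 [ 0.53820319 -0.19776625  0.261     ] [ 0.48402711 -0.19780279  0.261     ] 0.054176084838968394 [ 0.51111515 -0.19028452  0.261     ] -0.1922199153303881
```

The arbor hangs upright, about 7.5 N, with its axis within about 1–2 mm of the tool axis. Next I carry it over the spindle and turn it +33°.

Call:
step_arm:
  moves:
    - [1,-20,-4.4,0,0,0,0]
    - [1,-44,-10,0,0,0,0]
    - [1,-44,-10,0,0,0,0]
    - [1,-44,-10,0,0,0,0]
    - [1,-44,-10,0,0,0,0]
    - [1,-44,-10,0,0,0,0]
    - [1,-44,-10,0,0,0,0]
    - [1,-44,-10,0,0,0,0]
    - [1,-27,-6.9,0,0,0,0]
    - [1,-10,-2,0,0,0,0]
    - [1,0,0,0,0,0,-6]
    - [1,0,0,0,0,0,-9]
    - [1,0,0,0,0,0,-9]
    - [1,0,0,0,0,0,-9]
    - [1,0,0,0,0,0,0]
    - [1,0,0,0,0,0,0]

```text
time_s: 10.4
tool_pos: [0.5944, 0.1756, 0.2648]
orientation: [0.0, 0.878, -0.478, -0.0]
ft_force: [1.0, 1.1, -6.4]
width: 0.0394
```

```bash
cat > st.py <<'E'
from h import *
from scipy.spatial.transform import Rotation as Ro
def st():
    s=sense();w,x,y,z=s["orientation"];T=Ro.from_quat([x,y,z,w]).as_matrix()
    print(s["time_s"],"pos",s["tool_pos"].round(4),"yaw_y",np.degrees(np.arctan2(T[1,1],T[0,1])).round(2),"tilt z",T[:,2].round(4),"F",s["ft_force"].round(2),"M",s["ft_torque"].round(3),"w",round(s["width"],4))
    return s,T
E
python3 - <<'E'
from st import *
s,T=st();print(T.round(4))
np.save("c5.npy",calibration("wrist"),allow_pickle=True)
for n in("wrist","scene","side"):
    im=cv2.cvtColor(snapshot(n),cv2.COLOR_RGB2BGR);cv2.imwrite(f"pics/{n}5.png",im)
    if n=="scene":cv2.imwrite("pics/zs5.png",cv2.resize(im[130:310,180:320],None,fx=4,fy=3.3,interpolation=cv2.INTER_CUBIC))
E
```

```text
10.4 pos [0.5944 0.1756 0.2648] yaw_y -147.11 tilt z [-3.e-04 -2.e-04 -1.e+00] F [ 1.03  1.06 -6.39] M [-0.011  0.16  -0.014] w 0.0394
[[ 5.431e-01 -8.397e-01 -3.000e-04]
 [-8.397e-01 -5.431e-01 -2.000e-04]
 [-0.000e+00  4.000e-04 -1.000e+00]]
```

View pics/wrist5.png

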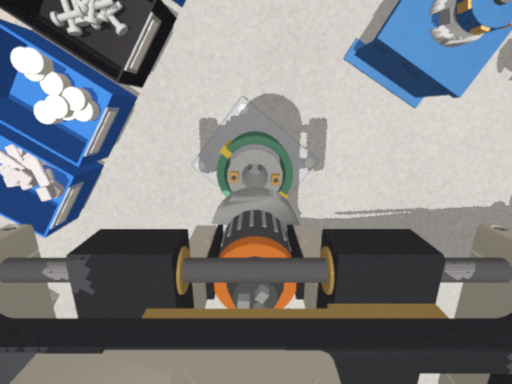

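View pics/zs5.png

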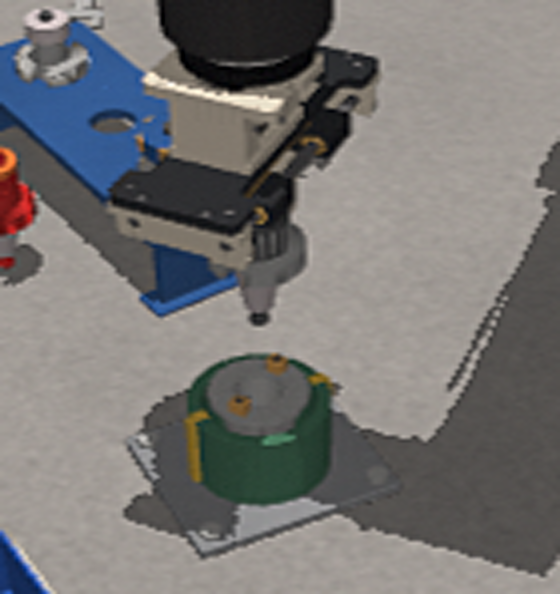

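View pics/side5.png

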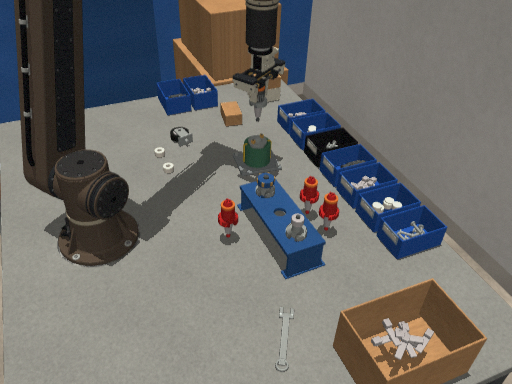

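Run:
```python
from h import *
c=np.load("c5.npy",allow_pickle=True).item()
im=cv2.imread("pics/wrist5.png")
hsv=cv2.cvtColor(im,cv2.COLOR_BGR2HSV)
m=cv2.inRange(hsv,(10,110,80),(30,255,255));m[:,:215]=0;m[:,295:]=0;m[:140]=0;m[205:]=0
n,l,st_,ce=cv2.connectedComponentsWithStats(m);Q=[]
for i in range(1,n):
    if st_[i,4]>8: print(st_[i],ce[i].round(1),onz(c,*ce[i],.112).round(4))
cv2.imwrite("pics/z5.png",cv2.resize(im[130:240,205:305],None,fx=6,fy=5.4,interpolation=cv2.INTER_CUBIC))
```

```text
[220 141  12  18 100] [225.9 150.2] [0.641  0.1644 0.112 ]
[230 171   8  11  65] [233.8 175.6] [0.618  0.1846 0.112 ]
[271 174   9  11  63] [275.1 178.5] [0.5759 0.1614 0.112 ]
[279 191   9   7  32] [283.  194.2] [0.5573 0.1721 0.112 ]
```

View pics/z5.png

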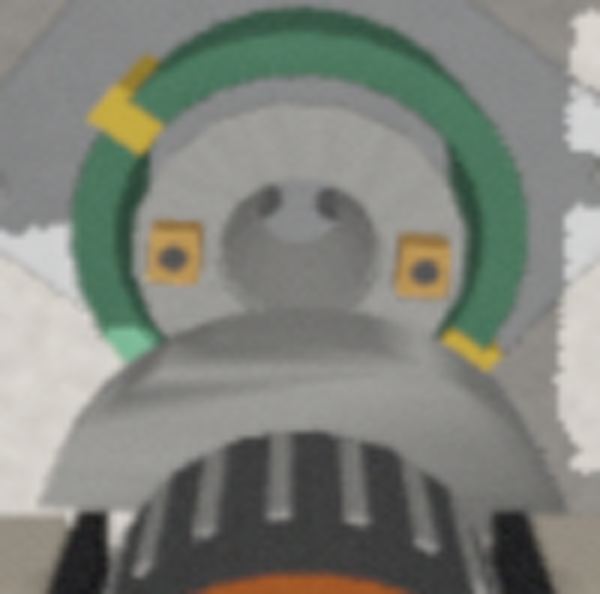

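Dog yaw now reads 28.9° against a slot yaw of 29.3°. I'll shift 1 mm and descend into the mouth.

Call:
step_arm:
  moves:
    - [1,1,-1,0,0,0,0]
    - [1,0,0,20,0,0,0]
    - [1,0,0,25,0,0,0]
    - [1,0,0,25,0,0,0]
    - [1,0,0,20,0,0,0]
    - [1,0,0,12,0,0,0]
    - [1,0,0,6,0,0,0]
    - [1,0,0,4,0,0,0]
    - [1,0,0,0,0,0,0]
    - [1,0,0,0,0,0,0]

```text
time_s: 11.8
tool_pos: [0.5962, 0.1759, 0.1536]
orientation: [-0.0, 0.879, -0.476, 0.0]
ft_force: [-0.4, 0.5, -8.4]
width: 0.0396
```

Run:
```python
from st import *
s,T=st()
np.save("c6.npy",calibration("wrist"),allow_pickle=True)
im=cv2.cvtColor(snapshot("wrist"),cv2.COLOR_RGB2BGR);cv2.imwrite("pics/z6.png",cv2.resize(im[130:260,185:325],None,fx=4.5,fy=4.5,interpolation=cv2.INTER_CUBIC))
```

```text
11.8 pos [0.5962 0.1759 0.1536] yaw_y -146.87 tilt z [ 1.e-03  5.e-04 -1.e+00] F [-0.4   0.51 -8.4 ] M [ 0.011  0.167 -0.007] w 0.0396
```

View pics/z6.png

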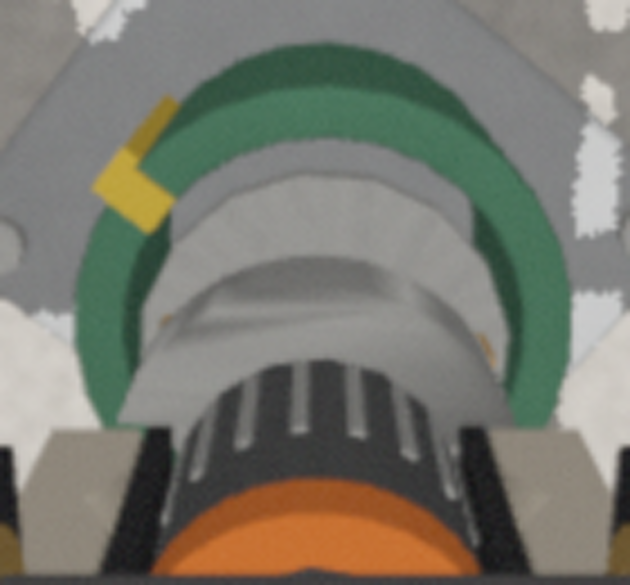

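Call:
step_arm:
  moves:
    - [1,0,0,3,0,0,0]
    - [1,0,0,3,0,0,0]
    - [1,0,0,3,0,0,0]
    - [1,0,0,3,0,0,0]
    - [1,0,0,2,0,0,0]
    - [1,0,0,0,0,0,0]
    - [1,0,0,0,0,0,0]

```text
time_s: 12.72
tool_pos: [0.596, 0.1758, 0.1391]
orientation: [-0.0, 0.879, -0.476, 0.0]
ft_force: [0.2, -0.3, -7.8]
width: 0.0393
```

Call:
step_arm:
  moves:
    - [1,0,0,1.5,0,0,0]
    - [1,0,0,1.5,0,0,0]
    - [1,0,0,1,0,0,0]
    - [1,0,0,0,0,0,0]

```text
time_s: 13.22
tool_pos: [0.5958, 0.1757, 0.1348]
orientation: [0.0, 0.879, -0.476, -0.0]
ft_force: [1.0, 0.8, -7.3]
width: 0.0394
```

Call:
step_arm:
  moves:
    - [1,0,0,1,0,0,0]
    - [1,0,0,1,0,0,0]
    - [1,0,0,1,0,0,0]
    - [1,0,0,0,0,0,0]

```text
time_s: 13.72
tool_pos: [0.5959, 0.1757, 0.1319]
orientation: [0.0, 0.879, -0.476, 0.0]
ft_force: [-0.2, -0.6, -8.0]
width: 0.0396
```

Call:
step_arm:
  moves:
    - [1,0,0,0.7,0,0,0]
    - [1,0,0,0.7,0,0,0]
    - [1,0,0,0,0,0,0]

```text
time_s: 14.1
tool_pos: [0.5957, 0.1754, 0.1305]
orientation: [0.0, 0.879, -0.476, -0.0]
ft_force: [-0.0, -2.0, -6.3]
width: 0.0392
```

Call:
step_arm:
  moves:
    - [1,0,0,0.7,0,0,0]
    - [1,0,0,0.7,0,0,0]
    - [1,0,0,0,0,0,0]

```text
time_s: 14.48
tool_pos: [0.5957, 0.1754, 0.1293]
orientation: [0.0, 0.879, -0.476, -0.0]
ft_force: [-0.8, -3.8, -2.3]
width: 0.0395
```

Run:
```python
from st import *
s,T=st()
im=cv2.cvtColor(snapshot("wrist"),cv2.COLOR_RGB2BGR);cv2.imwrite("pics/z7.png",cv2.resize(im[130:260,185:325],None,fx=4.5,fy=4.5,interpolation=cv2.INTER_CUBIC))
im=cv2.cvtColor(snapshot("scene"),cv2.COLOR_RGB2BGR)
cv2.imwrite("pics/zs7.png",cv2.resize(im[160:300,190:310],None,fx=5,fy=4.2,interpolation=cv2.INTER_CUBIC))
```

```text
14.475 pos [0.5957 0.1754 0.1293] yaw_y -146.88 tilt z [-3.e-04 -5.e-04 -1.e+00] F [-0.82 -3.79 -2.32] M [-1.543  0.959  0.092] w 0.0395
```

View pics/z7.png

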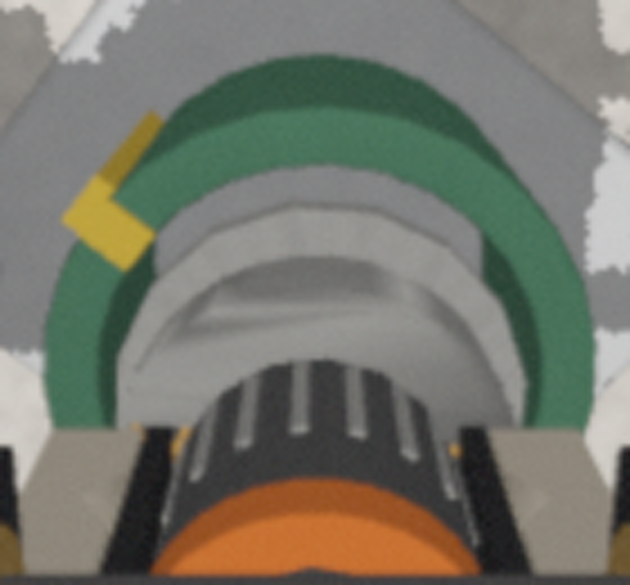

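View pics/zs7.png

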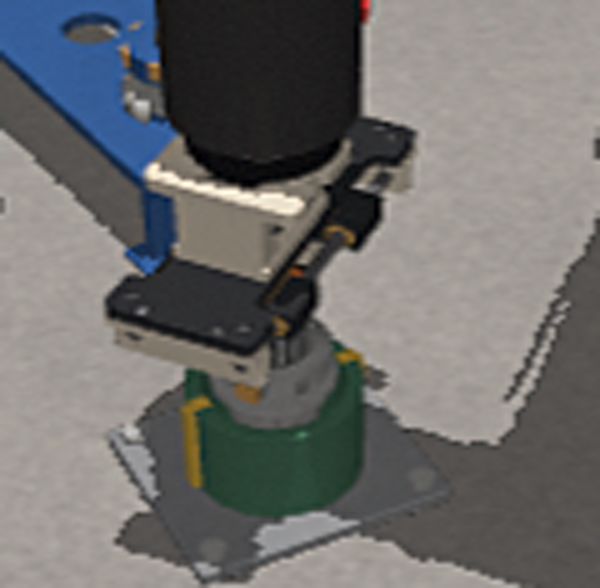

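The flange is at about 9 mm above the nose, below the dog tops, so the slots are engaged. The first pawl contact shows along with about 4 N of side force toward -y. I'll relieve that and press gently.

Call:
step_arm:
  moves:
    - [1,0.8,0.5,0,0,0,0]
    - [1,0,0,0.5,0,0,0]
    - [1,0,0,0,0,0,0]

```text
time_s: 14.95
tool_pos: [0.5958, 0.1751, 0.1288]
orientation: [-0.0, 0.879, -0.476, -0.0]
ft_force: [-3.2, 0.3, -1.2]
width: 0.0394
```

```bash
python3 -c "
from st import *
st()"
```

```text
14.95 pos [0.5958 0.1751 0.1288] yaw_y -146.88 tilt z [ 1.e-04  5.e-04 -1.e+00] F [-3.16  0.31 -1.21] M [-0.21   1.764  0.008] w 0.0394
```

Call:
step_arm:
  moves:
    - [1,-0.3,0.5,0,0,0,0]
    - [1,0,0,0.7,0,0,0]
    - [1,0,0,0,0,0,0]

```text
time_s: 15.32
tool_pos: [0.5956, 0.175, 0.1281]
orientation: [-0.0, 0.879, -0.476, 0.0]
ft_force: [-2.4, 0.4, -1.2]
width: 0.0397
```

```bash
python3 -c "
from st import *
st()"
```

```text
15.325 pos [0.5956 0.175  0.1281] yaw_y -146.87 tilt z [ 6.e-04  5.e-04 -1.e+00] F [-2.38  0.41 -1.19] M [0.083 1.269 0.002] w 0.0397
```

Call:
step_arm:
  moves:
    - [1,-0.3,0.4,0.5,0,0,0]
    - [1,0,0,0.5,0,0,0]
    - [1,0,0,0,0,0,0]

```text
time_s: 15.7
tool_pos: [0.5953, 0.175, 0.1273]
orientation: [-0.0, 0.879, -0.476, 0.0]
ft_force: [0.4, 0.1, -0.2]
width: 0.0398
```

Call:
step_arm:
  moves:
    - [1,0,0,0.5,0,0,0]
    - [1,0,0,0.5,0,0,0]
    - [1,0,0,0,0,0,0]

```text
time_s: 16.08
tool_pos: [0.5952, 0.175, 0.1261]
orientation: [-0.0, 0.879, -0.476, 0.0]
ft_force: [0.1, 0.4, 1.6]
width: 0.0394
```

```bash
python3 -c "
from st import *
st()"
```

```text
16.075 pos [0.5952 0.175  0.1261] yaw_y -146.87 tilt z [ 8.e-04  3.e-04 -1.e+00] F [0.07 0.43 1.56] M [ 0.067 -0.123  0.075] w 0.0394
```

Lateral force is now near zero at (0.5952, 0.1750), and the axial reaction is about 9 N from the pawl ramp. I continue pressing.

Call:
step_arm:
  moves:
    - [1,0,0,0.5,0,0,0]
    - [1,0,0,0.5,0,0,0]
    - [1,0,0,0,0,0,0]

```text
time_s: 16.45
tool_pos: [0.5951, 0.1749, 0.1248]
orientation: [-0.0, 0.879, -0.476, 0.0]
ft_force: [2.9, -0.1, -0.3]
width: 0.0393
```

Call:
step_arm:
  moves:
    - [1,0,0,0.5,0,0,0]
    - [1,0,0,0.5,0,0,0]
    - [1,0,0,0,0,0,0]

```text
time_s: 16.82
tool_pos: [0.5949, 0.1748, 0.1235]
orientation: [-0.0, 0.879, -0.476, 0.0]
ft_force: [4.1, -1.7, -3.7]
width: 0.0398
```

Call:
step_arm:
  moves:
    - [1,0.4,-0.3,0,0,0,0]
    - [1,0,0,0.5,0,0,0]
    - [1,0,0,0.5,0,0,0]
    - [1,0,0,0,0,0,0]

```text
time_s: 17.32
tool_pos: [0.5951, 0.1746, 0.1225]
orientation: [0.0, 0.879, -0.476, -0.0]
ft_force: [3.8, 0.5, -6.9]
width: 0.0393
```

```bash
python3 -c "
from st import *
st()"
```

```text
17.325 pos [0.5951 0.1746 0.1225] yaw_y -146.89 tilt z [-5.e-04 -1.e-04 -1.e+00] F [ 3.82  0.53 -6.9 ] M [ 0.424 -1.557  0.006] w 0.0393
```

Call:
step_arm:
  moves:
    - [1,0.2,-0.3,0.5,0,0,0]
    - [1,0,0,0.5,0,0,0]
    - [1,0,0,0,0,0,0]

```text
time_s: 17.7
tool_pos: [0.5953, 0.1745, 0.1214]
orientation: [0.0, 0.879, -0.476, -0.0]
ft_force: [3.8, 0.5, -8.6]
width: 0.0392
```

Call:
step_arm:
  moves:
    - [1,0.1,-0.2,0.5,0,0,0]
    - [1,0,0,0.3,0,0,0]
    - [1,0,0,0,0,0,0]

```text
time_s: 18.08
tool_pos: [0.5954, 0.1744, 0.1208]
orientation: [0.0, 0.879, -0.476, -0.0]
ft_force: [1.8, 1.3, -7.9]
width: 0.0394
```

```bash
python3 -c "
from st import *
st()"
```

```text
18.075 pos [0.5954 0.1744 0.1208] yaw_y -146.89 tilt z [-9.e-04 -4.e-04 -1.e+00] F [ 1.84  1.32 -7.85] M [ 0.265 -0.655  0.004] w 0.0394
```

Call:
step_arm:
  moves:
    - [1,0,-0.2,0.5,0,0,0]
    - [1,0,0,0.3,0,0,0]
    - [1,0,0,0,0,0,0]

```text
time_s: 18.45
tool_pos: [0.5956, 0.1745, 0.12]
orientation: [0.0, 0.879, -0.476, -0.0]
ft_force: [1.2, -0.5, -9.6]
width: 0.0395
```

Call:
step_arm:
  moves:
    - [1,0,0,0.4,0,0,0]
    - [1,0,0,0,0,0,0]

```text
time_s: 18.7
tool_pos: [0.5956, 0.1745, 0.12]
orientation: [0.0, 0.879, -0.476, -0.0]
ft_force: [-0.6, -1.3, -5.7]
width: 0.0393
```

```bash
python3 -c "
from st import *
st()"
```

```text
18.7 pos [0.5956 0.1745 0.12  ] yaw_y -146.89 tilt z [-7.e-04 -5.e-04 -1.e+00] F [-0.56 -1.32 -5.74] M [-0.337  0.619  0.028] w 0.0393
```

Position stays at z = 0.120 while the force rises, so it is starting to seat. I'll press a bit more to confirm.

Call:
step_arm:
  moves:
    - [1,0,0,0.4,0,0,0]
    - [1,0,0,0.4,0,0,0]
    - [1,0,0,0,0,0,0]

```text
time_s: 19.08
tool_pos: [0.5958, 0.1745, 0.12]
orientation: [0.0, 0.879, -0.476, 0.0]
ft_force: [-5.0, -1.8, 0.0]
width: 0.0397
```

Run:
```python
from st import *
s,T=st()
im=cv2.cvtColor(snapshot("wrist"),cv2.COLOR_RGB2BGR);cv2.imwrite("pics/z8.png",cv2.resize(im[130:260,185:325],None,fx=4.5,fy=4.5,interpolation=cv2.INTER_CUBIC))
```

```text
19.075 pos [0.5958 0.1745 0.12  ] yaw_y -146.87 tilt z [-0.e+00 -3.e-04 -1.e+00] F [-5.04 -1.79  0.02] M [-0.609  2.049  0.005] w 0.0397
```

View pics/z8.png

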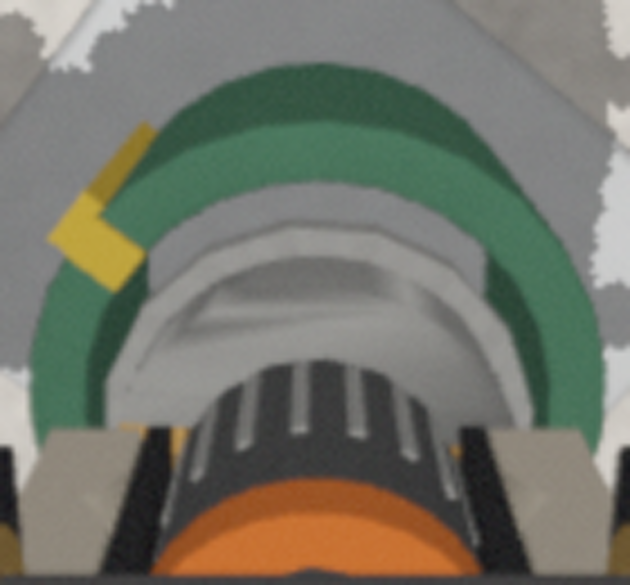

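Fully down: TCP at 0.120, so the grip point is 40 mm above the nose. I'll relax the press and open, checking before retreating.

Call:
step_arm:
  grip_force: 10
  moves:
    - [1,-0.2,0.3,-0.7,0,0,0]
    - [0.3,0,0,0,0,0,0]
    - [-0.2,0,0,0,0,0,0]
    - [-1,0,0,0,0,0,0]
    - [-1,0,0,0,0,0,0]
    - [-1,0,0,0,0,0,0]
    - [-1,0,0,0,0,0,0]

```text
time_s: 20.0
tool_pos: [0.5957, 0.1748, 0.1199]
orientation: [-0.0, 0.879, -0.476, 0.0]
ft_force: [-0.9, -0.8, -0.3]
width: 0.0842
```

Call:
step_arm:
  moves:
    - [-1,0,0,-10,0,0,0]
    - [-1,0,0,-20,0,0,0]
    - [-1,0,0,-30,0,0,0]
    - [-1,0,0,-40,0,0,0]
    - [-1,0,0,-40,0,0,0]
    - [-1,0,0,-20,0,0,0]
    - [-1,0,0,-10,0,0,0]
    - [-1,0,0,0,0,0,0]
    - [-1,0,0,0,0,0,0]

```text
time_s: 21.12
tool_pos: [0.5952, 0.1746, 0.2887]
orientation: [0.001, 0.879, -0.476, -0.001]
ft_force: [0.2, 0.3, -0.4]
width: 0.0876
```

Run:
```python
from st import *
s,T=st();c=calibration("wrist")
im=cv2.cvtColor(snapshot("wrist"),cv2.COLOR_RGB2BGR);cv2.imwrite("pics/w9.png",im)
cv2.imwrite("pics/z9.png",cv2.resize(im[120:240,195:315],None,fx=5,fy=5,interpolation=cv2.INTER_CUBIC))
hsv=cv2.cvtColor(im,cv2.COLOR_BGR2HSV)
m=cv2.inRange(hsv,(6,170,120),(18,255,255));m[:, :210]=0;m[:,300:]=0;m[:130]=0;m[225:]=0
pts=max(cv2.findContours(m,0,2)[0],key=cv2.contourArea)
(u,v),r=cv2.minEnclosingCircle(pts);p=onz(c,u,v,.164);d=np.linalg.norm(p-(-np.array(c["R"]).T@c["t"]));print(u,v,r,p)
im=cv2.cvtColor(snapshot("scene"),cv2.COLOR_RGB2BGR)
cv2.imwrite("pics/zs9.png",cv2.resize(im[160:300,190:310],None,fx=5,fy=4.2,interpolation=cv2.INTER_CUBIC))
```

```text
21.125 pos [0.5952 0.1746 0.2887] yaw_y -146.88 tilt z [-1.7e-03 -7.0e-04 -1.0e+00] F [ 0.21  0.31 -0.38] M [ 0.077  0.153 -0.018] w 0.0876
254.0586700439453 185.61862182617188 18.875995635986328 [0.59652216 0.17435243 0.164     ]
```

View pics/z9.png

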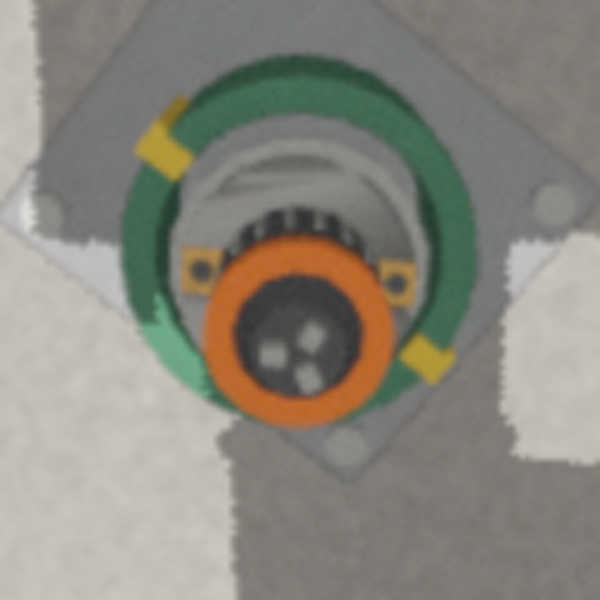

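View pics/zs9.png

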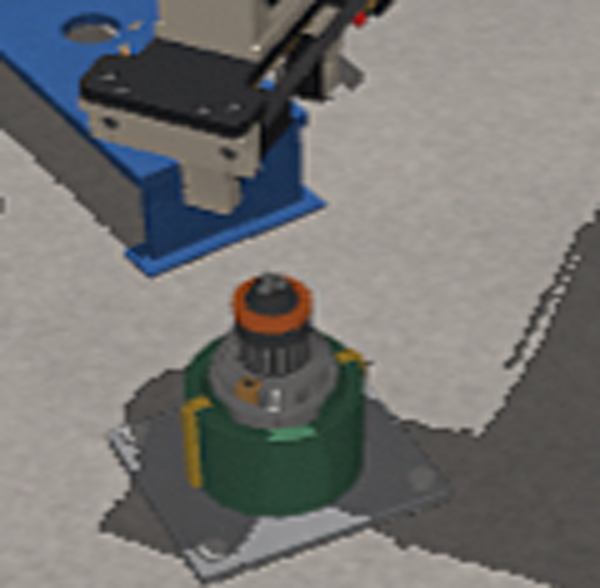

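Run:
```python
from h import *
c=calibration("scene")
def band(im,x0,x1,y0,y1):
    hsv=cv2.cvtColor(im,cv2.COLOR_BGR2HSV);m=cv2.inRange(hsv,(5,150,90),(18,255,255))
    k=np.zeros_like(m);k[y0:y1,x0:x1]=255;m&=k
    n,l,st,ce=cv2.connectedComponentsWithStats(m);i=1+np.argmax(st[1:,4]);return st[i],(st[i,0]+st[i,2]/2-.5,st[i,1]+st[i,3]/2-.5)
a,p=band(cv2.imread("pics/scene0.png"),195,222,135,162)
im=cv2.cvtColor(snapshot("scene"),cv2.COLOR_RGB2BGR);cv2.imwrite("pics/scene10.png",im)
b,q=band(im,225,270,215,245)
print(a,np.array(p)-proj(c,[.512,-.189,.154]))
for z in (.164,.174): print(b,np.array(q)-proj(c,[.5955,.1748,z]))
```

```text
[200 147  13   9  59] [0.72163377 1.91954206]
[237 226  15  13  87] [1.20732587 1.88381781]
[237 226  15  13  87] [1.29272798 4.61287926]
```

View pics/scene10.png

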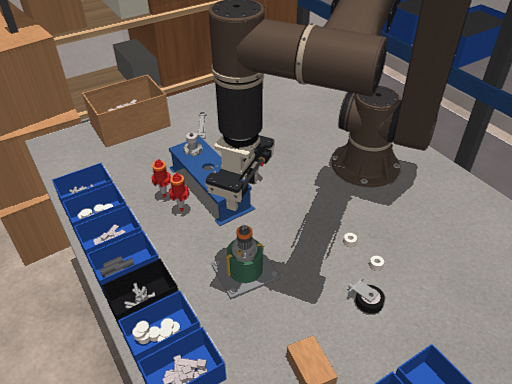

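The band height offset matches home (1.88 px, against 1.92 px in the rack; a 10 mm error would give 4.6). The other things on the bench look unmoved, so I'm handing in.

```bash
python3 -c "
from station import *
print(finish_job())"
```

```text
the job is handed in; nothing more can be done
None
```

The orange-band drill chuck is in the spindle with both slots over the dogs, released, and the job is handed in (about 21 s of the 72 s used). The handover call reports no verdict.

**What I did:** I took the chuck from the middle rack pocket, turned it 33° to line its slots up with the dogs, and lowered it into the mouth. I then pressed it down in steps of up to 0.7 mm, easing off the small side forces as they appeared. When I sampled it, side force was at most 5 N and axial reaction about 9 N.

**Last checks:**
- **Seating:** downward motion stopped at TCP z = 0.120 m, which puts the grip point 40 mm above the nose, while the force began to rise. I did not feel a distinct snap; I judged the pawls passed because the axial force rose and then fell before that stop.
- **Height after release:** the scene camera puts the orange band at the home height to under about 1 mm (1.88 px offset now, 1.92 px in the rack).
- **Alignment:** the wrist camera shows both dogs in the slots. The chuck axis reads within about 2 mm of the spindle axis, the same size as the camera's own error. I did not measure tilt separately; it looks upright.
- **Surroundings:** the gripper is open about 17 cm above where it let go, with no contact force. The other holders and loose items look unmoved in the final scene picture.

**Disagreement:** the wrist camera readings of the arbor and spindle positions differed by 1–2.5 mm between views. I settled the final position by feel.

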